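# Sweep heel offcuts off the tipping tray into the catch cup

## Task

Press the open end of the tipping tray down to its stop, so that it stays tilted with its lip over the catch cup. Then, with the wide scraper, sweep both rubber heel offcuts down the tray and over the lip into the cup, without touching the offcuts with the gripper itself. Leave the tray tilted and finish by standing the wide scraper upright on the bench.

Things in the scene. Friction and masses are not known exactly. Their poses are not given: they have to be found in the camera images.
- tray: Aluminium tray on a grey stand, inside 84 mm wide, walls 22 high. Origin: hinge axis, floor surface, mid-width, 100 above the bench. x runs to the open lip (at +110; back wall -142), z up. Starts level. About 10 N down near the lip tips it 0.28 rad to a stop; it stays, but over 8 N behind the hinge tips it back. Square cup fixed under the lip: 104 inside, centre 156 level from hinge, rim 61 high.
- scraper: Wide scraper standing on the bench left or right of the tray (the 30 mm wide look-alike is not wanted). Blade 64 mm wide, 3 thick, a fin 28 long, 20 high across each end to stand on; wooden handle block 20 thick, 56 wide, 55 to 105 above the edge; 0.12 kg. Origin: middle of the lower edge; y along the blade, x through its thickness (grip the handle along x), z up. A half turn is the same.
- offcut_a: Black rubber heel offcut, a block 24 x 20 x 13 mm, 12 g, on the tray's floor behind the hinge (tray x -65 to -45 mm). Origin: centre of its underside, z up. It sticks by friction and does not slide by itself when the tray is tipped.
- offcut_b: Second black rubber offcut of the same size, on the tray's floor near the hinge (tray x -5 to +25 mm). Origin: centre of its underside, z up.

How it is judged:
By the outcome, as a careful person would: the job done as asked, in the order asked, and still so for the second after the job is handed in, with the robot touching nothing.
It also fails if it takes over 64 s, if anything falls off the work surface, if the arm or the gripper's body presses on something with over 40 N, if the wrist force passes 120 N, or if a joint passes its speed limit or range.

## Robot

A 6-joint arm with a two-finger parallel gripper is mounted at the origin on the work surface. World frame = base frame: x ahead of the robot, y to its left, z up, the work surface at z = 0. Lengths are in mm, angles in rad, forces in N, time in s.
With the tool pointing down it reaches from about 400 to 925 mm from the base axis. Payload 12.5 kg.
Tool frame: the origin (TCP) lies midway between the tips of the shut fingers; the grasp point (between the pads) lies 19 mm behind it; z points along the fingers, y is the line along which they close (so a half turn about z gives the same grasp; the last joint's range is limited). The gripper opens to 95 mm and grips with 3 to 60 N. Pads are 20 mm wide; open, the fingers measure 119 mm over their backs; the gripper's body (75 mm by 180 mm) begins 59 mm behind the grasp point.
Start: joints at [1.009, 0.491, 1.559, -0, 1.092, -0.106], TCP at [275.1, 561.219, 214.661] pointing down, gripper open.
Joint ranges: [-3.1, 3.1], [-0.84, 2.19], [0.05, 2.79], [-1.13, 4.28], [0.06, 2.93], [-2.69, 2.69]. Speed limits (rad/s): [2.22, 2.22, 2.79, 3.14, 3.14, 3.14].

## Interface

Orientations are given as [roll, pitch, yaw] about the fixed x, y, z axes, in that order (R = Rz(yaw) Ry(pitch) Rx(roll)).
In Python, from cell import state, read_camera, camera_info, env gives the robot as it stands.
- The arm moves only by the tool move_arm, never from a script. Its argument "commands" is a list of rows, each a list of 3 entries, a list of its own where there are three numbers: the shift along the world's x, y, z in cm, then the turn, a rotation vector about the world's x, y, z in degrees, then the opening, from 0 (shut) to 1 (fully open). A call has 1 to 10 rows; each row shifts and turns the commanded pose from where the row before left it; what a row does not reach is not made up. A row lasts 1/10 s, in which the tool goes at most 50 mm and 8.59 degrees, less where a joint would pass 70% of its speed; a pose out of reach is approached as far as the arm can. A call with a gripper value outside its range is refused whole. The fingers move at their own pace and stop on an object; the grip force is fixed at half the most. Time passes only in rows, so rows that do not move let the fingers close. It gives the time, the measured TCP pose, the force, the opening and the grip force at its end, in the units of the state.
- state(): the state, without advancing time (a new reading comes with each control period).
- read_camera(name): name is "scene" or "side" or "wrist"; returns the picture (480x640x3 uint8, blue, green, red); there is no depth.
- camera_info(name): a dict with "K" (3x3 intrinsics, pixels), "cam_to_world" (4x4, takes a point from camera to world coordinates). Camera axes: x right, y down, z forward; pixel columns grow to the right and rows downward; lengths in mm; the calibration is good to about 2 mm. A picture is of the moment at which its call begins: read the wrist's pose just before it. camera_info takes no time and is no camera call; for the wrist camera it gives the pose at the moment of the call.
- env.job_done(): hands the job in; it is judged then, once.
The state is a dict: "t": time; "joints": joint angles; "qvel": joint speeds; "tau": joint torques, N m; "eef_pos": TCP position; "tcp_rot": TCP orientation; "ft_force": force on the tool from outside, world axes, zero at the start; "moment": the same for the moment, N m; "opening": opening from 0.0 (shut) to 1.0 (fully open); "grip_force": force on a finger pad.
Only numpy, scipy, OpenCV 4.12 (cv2) and the standard library are available. Lean on these libraries where they do the work, as an engineer would, in place of code of your own. Each camera call takes 0.05 s, during which the arm holds its last target. There are 200 camera calls.

## Working session

There is one attempt and no reset: what is moved stays moved. The work goes in short steps, Python scripts to look and compute and a tool call to move; the robot and the scene stay as the last step left them, time stands still between calls to the robot, and variables do not carry over. Pictures are saved under pics/ and viewed, at most 10 in all, crops included, and the job is handed in when it is done.

Besides the shell and the picture viewer there is one more tool, called after "Call:" as name(argument=value, ...), one argument or row to a line, values as JSON. move_arm: Moves the arm, as the interface text tells. Its arguments: {"type":"object","properties":{"commands":{"type":"array"}},"required":["commands"]}

```bash
mkdir -p pics; ls; python3 - <<'E'
from cell import state, read_camera, camera_info
import cv2,json,numpy as np
np.set_printoptions(precision=4,suppress=True)
for n in ["scene","side","wrist"]:
    c=camera_info(n); print(n,c["K"],c["cam_to_world"])
    cv2.imwrite(f"pics/{n}0.png",read_camera(n))
s=state(); print(s)
E
```

```text
pics
scene [[512.7356   0.     323.8516]
 [  0.     512.7356 237.5455]
 [  0.       0.       1.    ]] [[  -0.0817    0.6634   -0.7438 1183.3452]
 [   0.9965    0.0681   -0.0487   10.8926]
 [   0.0183   -0.7451   -0.6667  701.3211]
 [   0.        0.        0.        1.    ]]
side [[433.6363   0.     319.2175]
 [  0.     433.6363 234.1264]
 [  0.       0.       1.    ]] [[   0.9167   -0.2599    0.3033  255.6284]
 [  -0.3993   -0.6194    0.676  -628.676 ]
 [   0.0122   -0.7408   -0.6716  693.8765]
 [   0.        0.        0.        1.    ]]
wrist [[411.4222   0.     320.2687]
 [  0.     411.4222 242.1112]
 [  0.       0.       1.    ]] [[  0.4405   0.8603   0.2567 203.8726]
 [  0.8977  -0.4217  -0.1275 596.7522]
 [ -0.0014   0.2866  -0.958  384.8872]
 [  0.       0.       0.       1.    ]]
{'t': 0.15, 'joints': array([ 1.0094,  0.4914,  1.5593, -0.    ,  1.0917, -0.1056]), 'qvel': array([ 0.0005, -0.0038,  0.001 ,  0.0023, -0.0004, -0.0003]), 'tau': array([  0.0018, -61.2902, -25.8277,   0.0693,   0.0473,  -0.0001]), 'eef_pos': array([274.97  , 561.0504, 214.2027]), 'tcp_rot': array([-3.1407, -0.0001,  2.6859]), 'ft_force': array([-1.1726,  0.3097,  0.2971]), 'moment': array([0.0093, 0.0053, 0.0368]), 'grip_force': 0.0, 'opening': 0.9956864953139737}
```

View pics/scene0.png

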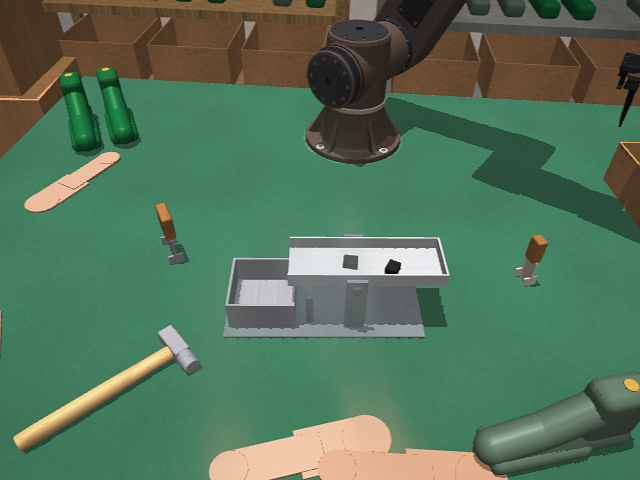

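View pics/side0.png

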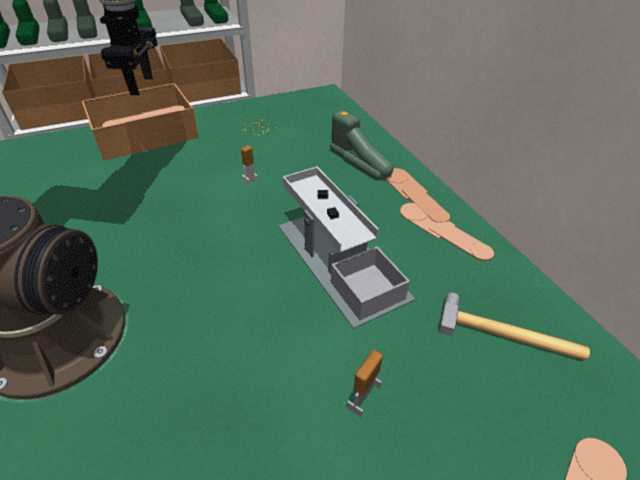

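The scene picture shows the tray (289–448, 238–287) with its lip to the image left (−y) over the cup, offcuts at (351,262) and (393,267), and scrapers at (170,235) and (533,260). The side picture shows the same, with scrapers at (366,380) and (248,163). I'll enlarge these.

```bash
python3 - <<'E'
import cv2,numpy as np
s=cv2.imread("pics/scene0.png");d=cv2.imread("pics/side0.png")
r=lambda im,x,y,w,h,k:cv2.resize(im[y:y+h,x:x+w],None,fx=k,fy=k,interpolation=cv2.INTER_CUBIC)
top=np.hstack([r(s,140,190,60,80,5),r(d,335,340,60,80,5)])   #600x400
top=np.hstack([top,r(s,505,220,50,100,4)]) #200x400
bot=r(s,270,225,200,50,4)#800x200
cv2.imwrite("pics/crop1.png",np.vstack([top,bot]))
a=r(d,270,155,125,95,6)
cv2.imwrite("pics/crop2.png",a)
E
```

```text
(no output)
```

View pics/crop1.png

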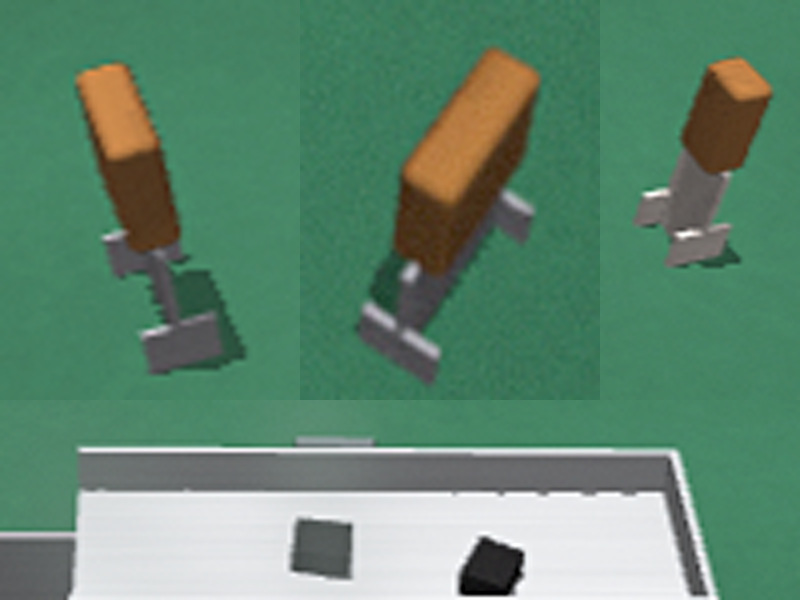

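View pics/crop2.png

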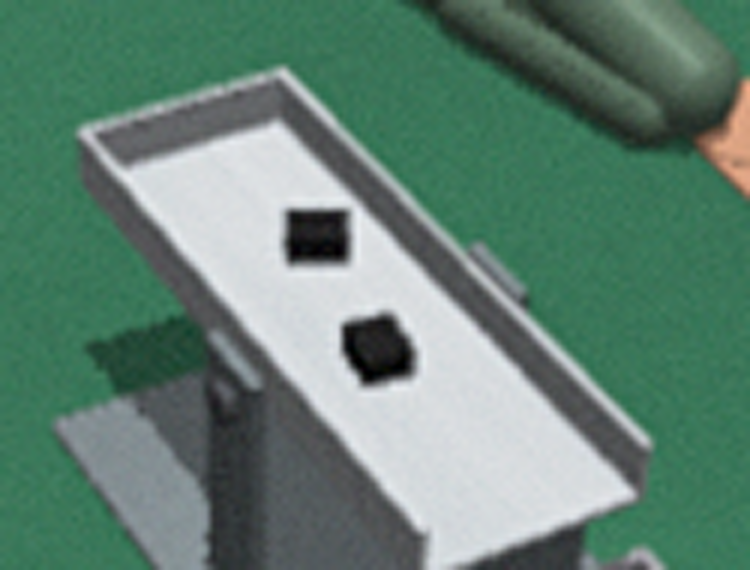

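```bash
cat > h.py <<'E'
import numpy as np
from cell import camera_info
from scipy.optimize import least_squares
def proj(c,P):
    K,T=c["K"],c["cam_to_world"]; p=np.linalg.inv(T)@np.r_[P,1]; q=K@p[:3]; return q[:2]/q[2]
def ray(c,uv,z):
    K,T=c["K"],c["cam_to_world"]; d=T[:3,:3]@np.linalg.solve(K,np.r_[uv,1]); o=T[:3,3]
    return o+d*(z-o[2])/d[2]
def place(x,y,yaw,p,z0=0):
    c,s=np.cos(yaw),np.sin(yaw); return np.array([x+c*p[0]-s*p[1],y+s*p[0]+c*p[1],p[2]+z0])
E
python3 - <<'E'
from h import *
np.set_printoptions(precision=2,suppress=True)
S,D=camera_info("scene"),camera_info("side")
px=lambda o,k,p:np.array(o)+(np.array(p)+.5)/k-.5
s1=lambda *p:px((140,190),5,p); d1=lambda *p:px((335,340),5,p); d2=lambda *p:px((270,155),6,p)
obs=[(S,s1(160,148),(-10,28,105)),(S,s1(112,158),(10,28,105)),(S,s1(80,75),(10,-28,105)),(S,s1(125,65),(-10,-28,105)),
(D,d1(240,75),(10,28,105)),(D,d1(193,48),(-10,28,105)),(D,d1(150,200),(10,-28,105)),(D,d1(103,170),(-10,-28,105)),
(S,s1(152,373),(14,32,0)),(S,s1(222,352),(-14,32,0)),(S,s1(142,335),(14,32,20)),(S,s1(217,312),(-14,32,20)),
(D,d1(62,305),(-14,-32,20)),(D,d1(140,350),(14,-32,20)),(D,d1(132,383),(14,-32,0))]
f=lambda v:np.concatenate([proj(c,place(*v,P))-u for c,u,P in obs])
r=least_squares(f,[600,-300,-1.57],loss="soft_l1",x_scale=[10,10,.1]); print("scraper",r.x,r.fun.reshape(-1,2).tolist())
def tobs(t):
 return [(D,d2(82,130),(-142-t,-42-t,22)),(D,d2(285,70),(-142-t,42+t,22)),(D,d2(650,445),(110,42+t,22)),(D,d2(640,492),(110,42,0)),(D,d2(430,568),(110,-42,0)),(D,d2(425,535),(110,-42-t,22)),
 (S,(289.5,237.5),(110,-42-t,22)),(S,(439.5,238),(-142-t,-42-t,22)),(S,(289.5,247.5),(110,-42,0)),(S,(435.7,248),(-142,-42,0))]
f=lambda v:np.concatenate([proj(c,place(*v[:3],P,100))-u for c,u,P in tobs(v[3])])
r=least_squares(f,[700,0,-1.57,2],loss="soft_l1",x_scale=[10,10,.1,1]); print("tray",r.x,r.fun.reshape(-1,2).tolist())
x,y,w,_=r.x
for n,c,u in [("a",D,d2(318,237)),("b",D,d2(378,348)),("a",S,(393,267)),("b",S,(350.5,262))]:
    p=ray(c,u,106.5)[:2]-[x,y]; cc,ss=np.cos(w),np.sin(w); print(n,cc*p[0]+ss*p[1],-ss*p[0]+cc*p[1])
E
```

```text
scraper [ 474.98 -333.1    -1.02] [[0.4329481702007456, -1.0932596643089028], [-1.0611525989997972, -0.004925603346038088], [-1.9848440617211054, -0.8086225315734339], [-0.26267311797829507, -1.65263966334021], [0.9380804080618077, -1.7512814341300782], [-0.8665012127781324, -2.7619920095089583], [0.7346038757591487, 0.31854672736227485], [-1.428979808026554, -0.7786682801468601], [-0.06507428932647485, 0.6626546033709246], [0.3050364810123085, 0.40929312176359645], [0.016550251342152933, 0.7750654810778883], [-0.3990733687401473, 0.9356854010537177], [-0.04795484557365626, 0.25212451663503543], [-0.8101527624339155, 0.9005116003319245], [-0.1684175948215625, 0.037583744266783015]]
tray [575.66  23.79  -1.48   2.11] [[0.16881670813609162, -0.7290486221402261], [-0.08645401711572731, -0.6685388882333996], [0.16869424956433932, -0.901105669959378], [-0.14032067146052896, -0.28760689416790797], [-0.5431418048934233, 0.7123817272878057], [-0.12987555983170296, -1.6066182900267734], [-0.3003817180088504, -0.2921419038831061], [-0.9688295848358166, -0.042461397646746946], [-0.003998184688441597, 0.0717543450979008], [-0.2944347614184153, 0.23986607533757365]]
a -57.733687135068365 11.196049751812836
b 9.413248857202177 -1.9905321731541679
a -61.74519364880198 10.60834412936154
b 7.504839949322445 -0.6803658454233917
```

Call:
move_arm(
  commands=[
    [[1.55,-3.16,0],[0,0,-6.1],0],
    [[1.55,-3.16,0],[0,0,-6.1],0],
    [[1.55,-3.16,0],[0,0,-6.1],0],
    [[1.55,-3.16,0],[0,0,-6.1],0],
    [[1.55,-3.16,0],[0,0,-6.1],0],
    [[1.55,-3.16,0],[0,0,-6.1],0],
    [[1.55,-3.16,0],[0,0,-6.1],0],
    [[1.55,-3.16,0],[0,0,-6.1],0],
    [[1.55,-3.16,0],[0,0,-6.1],0],
    [[1.55,-3.16,0],[0,0,-6.1],0],
  ],
)

```text
t: 1.15
eef_pos: [430.5, 243.9, 214.6]
tcp_rot: [3.142, 0.0, 1.617]
ft_force: [0.6, 0.1, 0.8]
opening: 0.213
grip_force: 0.0
```

Call:
move_arm(
  commands=[
    [[1.55,-3.16,0],[0,0,-6.1],0],
    [[1.55,-3.16,0],[0,0,-6.1],0],
    [[1.55,-3.16,0],[0,0,-6.1],0],
    [[1.55,-3.16,0],[0,0,-6.1],0],
    [[1.55,-3.16,0],[0,0,-6.1],0],
    [[1.55,-3.16,0],[0,0,-6.1],0],
    [[1.55,-3.16,0],[0,0,-6.1],0],
    [[1.55,-3.16,0],[0,0,-6.1],0],
    [[1.55,-3.16,0],[0,0,-6.1],0],
    [[1.55,-3.16,0],[0,0,-6.1],0],
  ],
)

```text
t: 2.15
eef_pos: [585.5, -72.2, 214.5]
tcp_rot: [-3.141, 0.0, 0.552]
ft_force: [1.2, -0.2, 0.3]
opening: 0.002
grip_force: 0.0
```

Call:
move_arm(
  commands=[
    [[0,0,-4],[0,0,0],0],
    [[0,0,-4],[0,0,0],0],
    [[0,0,-2],[0,0,0],0],
    [[0,0,-1],[0,0,0],0],
    [[0,0,-0.5],[0,0,0],0],
    [[0,0,-0.5],[0,0,0],0],
    [[0,0,-0.5],[0,0,0],0],
    [[0,0,-0.5],[0,0,0],0],
    [[0,0,-0.3],[0,0,0],0],
  ],
)

```text
t: 3.05
eef_pos: [585.7, -70.4, 83.7]
tcp_rot: [3.14, -0.002, 0.557]
ft_force: [-2.6, 2.6, 13.3]
opening: 0.001
grip_force: 6.0
```

Call:
move_arm(
  commands=[
    [[0,0,-0.3],[0,0,0],0],
    [[0,0,-0.3],[0,0,0],0],
    [[0,0,-0.2],[0,0,0],0],
    [[0,0,0],[0,0,0],0],
  ],
)

```text
t: 3.45
eef_pos: [586.4, -70.6, 75.9]
tcp_rot: [3.139, -0.003, 0.557]
ft_force: [-1.4, 2.5, 9.1]
opening: 0.001
grip_force: 4.0
```

Call:
move_arm(
  commands=[
    [[0,0,-0.2],[0,0,0],0],
    [[0,0,-0.2],[0,0,0],0],
    [[0,0,-0.1],[0,0,0],0],
    [[0,0,0],[0,0,0],0],
  ],
)

```text
t: 3.85
eef_pos: [586.8, -70.6, 74.0]
tcp_rot: [3.137, -0.005, 0.557]
ft_force: [-11.6, 4.8, 42.7]
opening: 0.01
grip_force: 19.7
```

Call:
move_arm(
  commands=[
    [[0,0,0.3],[0,0,0],0],
    [[0,0,2],[0,0,0],0],
    [[0,0,4],[0,0,0],0.7],
    [[0,0,4.5],[0,0,0],0.9],
    [[-1.2,-2.8,3.5],[0,0,0],0.9],
    [[-2,-4.5,0],[0,0,0],0.9],
    [[-2,-4.5,0],[0,0,0],0.9],
    [[-2,-4.5,0],[0,0,0],0.9],
    [[-2,-4.5,0],[0,0,0],0.9],
    [[-2,-4.5,0],[0,0,0],0.9],
  ],
)

```text
t: 4.85
eef_pos: [472.4, -325.6, 213.2]
tcp_rot: [3.139, -0.001, 0.557]
ft_force: [1.1, -1.3, -0.1]
opening: 0.622
grip_force: 0.0
```

```bash
python3 - <<'E'
from cell import state, read_camera, camera_info
import cv2,numpy as np,pickle
c=camera_info("wrist");w=read_camera("wrist");s=read_camera("scene");d=read_camera("side")
print(state()["eef_pos"],state()["tcp_rot"])
pickle.dump(c,open("w1.pkl","wb"))
cv2.imwrite("pics/w1.png",w)
r=lambda im,x,y,ww,h,k:cv2.resize(im[y:y+h,x:x+ww],None,fx=k,fy=k,interpolation=cv2.INTER_CUBIC)
cv2.imwrite("pics/tray1.png",np.vstack([r(s,220,220,240,70,3)[:, :720],r(d,270,150,180,90,4)[:,:720]]))
E
```

```text
[ 472.16818804 -326.17527832  212.71990403] [ 3.13969742e+00 -4.80754837e-04  5.52537425e-01]
```

View pics/w1.png

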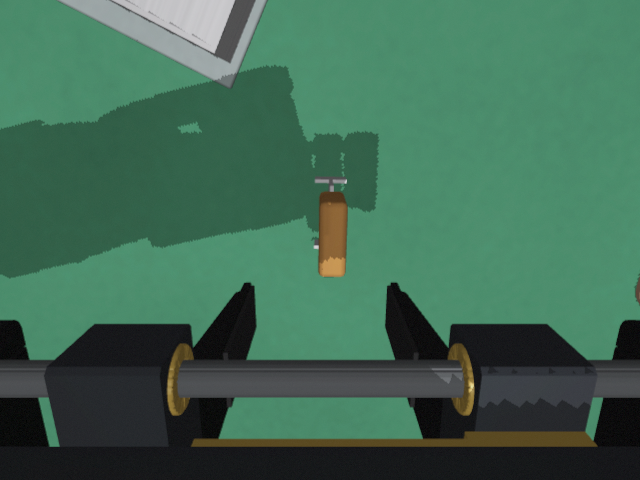

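View pics/tray1.png

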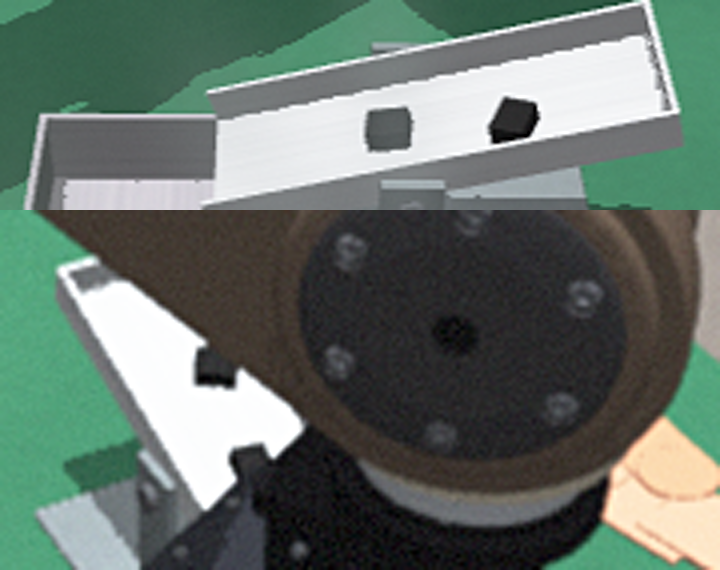

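The wrist picture shows the scraper handle at columns 319–347, rows 192–276, and the near fin at (330,181). The tray picture shows it staying tilted with both offcuts in place. Next I compare the predicted scraper corners with these.

```bash
python3 - <<'E'
from h import *
import pickle
np.set_printoptions(precision=1,suppress=True)
c=pickle.load(open("w1.pkl","rb"));print(c["cam_to_world"])
for P in [(-10,28,105),(10,28,105),(10,-28,105),(-10,-28,105),(-10,28,55),(-14,32,20),(14,32,20),(14,-32,20)]: print(P,proj(c,place(475,-333,-1.02,P)))
print(proj(c,[472.2,-326.2,63]),proj(c,[472.2,-326.2,105]))
E
```

```text
[[   0.5   -0.8   -0.2  542.4]
 [  -0.8   -0.5   -0.2 -282.5]
 [   0.     0.3   -1.   384. ]
 [   0.     0.     0.     1. ]]
(-10, 28, 105) [315.3 204.1]
(10, 28, 105) [344.3 204.2]
(10, -28, 105) [342.6 280. ]
(-10, -28, 105) [315.1 279.9]
(-10, 28, 55) [315.8 191.9]
(-14, 32, 20) [311.6 180.7]
(14, 32, 20) [343.2 180.8]
(14, -32, 20) [341.8 249.8]
[319.  226.7] [319.1 241.5]
```

Call:
move_arm(
  commands=[
    [[0.5,-0.84,-2],[0,0,0],0.8],
    [[0,0,-4],[0,0,0],0.8],
    [[0,0,-3.5],[0,0,0],0.8],
    [[0,0,-2.5],[0,0,0],0.8],
    [[0,0,-2],[0,0,0],0.8],
    [[0,0,-0.8],[0,0,0],0.8],
    [[0,0,-0.2],[0,0,0],0.8],
    [[0,0,0],[0,0,0],0.3],
    [[0,0,0],[0,0,0],0],
    [[0,0,0],[0,0,0],0],
  ],
)

```text
t: 6.0
eef_pos: [478.5, -332.4, 62.6]
tcp_rot: [3.14, -0.0, 0.557]
ft_force: [-0.3, -0.2, -0.4]
opening: 0.605
grip_force: 0.0
```

Call:
move_arm(
  commands=[
    [[0,0,0],[0,0,0],0],
    [[0,0,0],[0,0,0],0],
    [[0,0,0],[0,0,0],0],
    [[0,0,0],[0,0,0],0],
  ],
)

```text
t: 6.4
eef_pos: [478.1, -332.2, 61.7]
tcp_rot: [3.141, 0.0, 0.556]
ft_force: [-0.1, -0.3, -0.0]
opening: 0.265
grip_force: 0.0
```

Call:
move_arm(
  commands=[
    [[0,0,0],[0,0,0],0],
    [[0,0,0],[0,0,0],0],
    [[0,0,0],[0,0,0],0],
    [[0,0,0],[0,0,0],0],
  ],
)

```text
t: 6.8
eef_pos: [478.1, -332.2, 61.7]
tcp_rot: [3.142, 0.0, 0.557]
ft_force: [-0.6, -0.2, 0.4]
opening: 0.21
grip_force: 30.0
```

Call:
move_arm(
  commands=[
    [[0,0,1],[0,0,0],0],
    [[0,0,3],[0,0,0],0],
    [[0,0,4],[0,0,0],0],
    [[0,0,4],[0,0,0],0],
    [[0,0,4],[0,0,0],0],
    [[0,0,4],[0,0,0],0],
  ],
)

```text
t: 7.4
eef_pos: [477.8, -331.8, 264.0]
tcp_rot: [3.141, -0.0, 0.557]
ft_force: [0.7, -0.4, -1.0]
opening: 0.209
grip_force: 30.0
```

Call:
move_arm(
  commands=[
    [[0.93,4.28,0],[0,0,-2.67],0],
    [[0.93,4.28,0],[0,0,-2.67],0],
    [[0.93,4.28,0],[0,0,-2.67],0],
    [[0.93,4.28,0],[0,0,-2.67],0],
    [[0.93,4.28,0],[0,0,-2.67],0],
    [[0.93,4.28,0],[0,0,-2.67],0],
    [[0.93,4.28,0],[0,0,-2.67],0],
    [[0.93,4.28,0],[0,0,-2.67],0],
    [[0.93,4.28,0],[0,0,-2.67],0],
    [[0.93,4.28,0],[0,0,-2.67],0],
  ],
)

```text
t: 8.4
eef_pos: [570.9, 97.7, 262.3]
tcp_rot: [3.142, -0.0, 0.089]
ft_force: [1.0, 0.6, -2.4]
opening: 0.208
grip_force: 30.0
```

Call:
move_arm(
  commands=[
    [[0,0,0],[4,0.363,0],0],
    [[0,0,0],[4,0.363,0],0],
    [[0,0,0],[4,0.363,0],0],
    [[0,0,0],[4,0.363,0],0],
    [[0,0,0],[0,0,0],0],
  ],
)

```text
t: 8.9
eef_pos: [571.0, 94.8, 261.7]
tcp_rot: [-2.86, 0.001, 0.089]
ft_force: [-0.5, -0.4, -1.3]
opening: 0.21
grip_force: 30.0
```

```bash
python3 - <<'E'
from cell import state, read_camera, camera_info
from h import *
import cv2,pickle
np.set_printoptions(precision=4,suppress=True)
c=camera_info("wrist");w=read_camera("wrist");s=read_camera("scene");st=state()
print(st["eef_pos"],st["tcp_rot"],st["opening"],st["grip_force"])
pickle.dump((c,st),open("w2.pkl","wb"))
r=lambda im,x,y,ww,h,k:cv2.resize(im[y:y+h,x:x+ww],None,fx=k,fy=k,interpolation=cv2.INTER_CUBIC)
cv2.imwrite("pics/s2raw.png",s);cv2.imwrite("pics/w2raw.png",w)
cv2.imwrite("pics/m2.png",np.vstack([r(s,260,140,200,150,4)[:300*2]]))
E
```

```text
[570.9915  95.4455 261.8954] [-2.8631  0.0002  0.0898] 0.21004971449706153 29.974257946014404
```

View pics/m2.png

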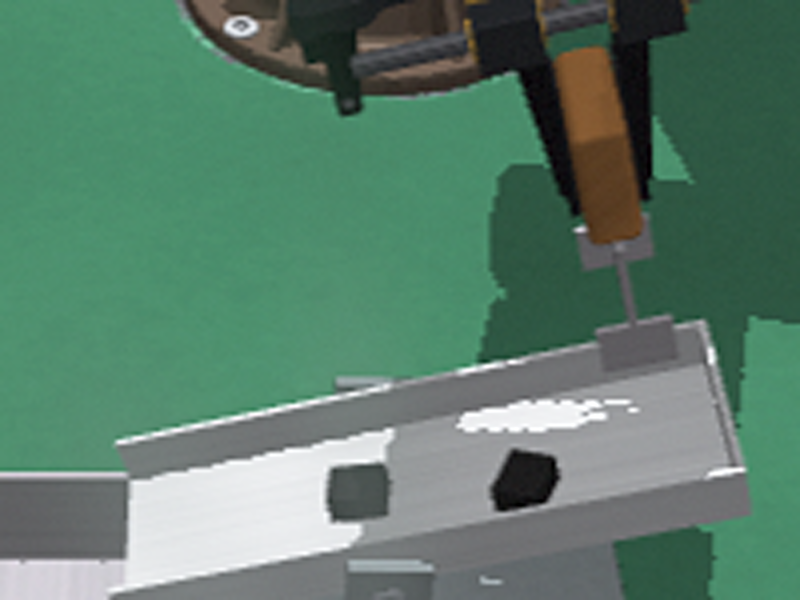

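View pics/w2raw.png

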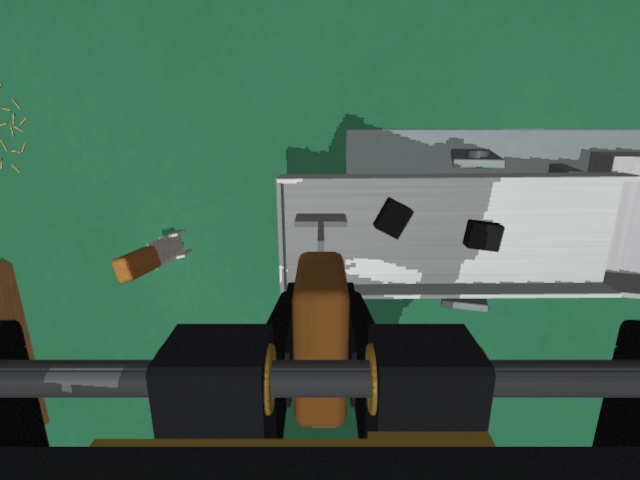

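The scene crop shows the held scraper's near fin at crop (636,344), above the rear of the tray. The wrist picture shows offcut a at (393,218), b at (484,235), and the tray's back far corner at (278,178). I'll check predictions for these.

```bash
python3 - <<'E'
from h import *
import pickle
from scipy.spatial.transform import Rotation as Ro
np.set_printoptions(precision=1,suppress=True)
c,st=pickle.load(open("w2.pkl","rb"));S=camera_info("scene")
R=Ro.from_euler("xyz",st["tcp_rot"]).as_matrix(); T=st["eef_pos"]
# scraper axes: z=-tool z, x=tool y, y=z cross x
X,Z=R[:,1],-R[:,2];Y=np.cross(Z,X)
for off in (0,2):
  o=T-61.7*Z-off*Y
  P=lambda x,y,z:o+x*X+y*Y+z*Z
  print(off,"scene fin c",proj(S,P(0,33,10)),"obs 418.9 225.9; handle top corners",proj(S,P(-10,28,105)),proj(S,P(10,28,105)),"wrist fin top",proj(c,P(-14,33,20)),proj(c,P(14,33,20)),"obs 295/347,214")
th=.28
def tr(v,p):
  x,y,w=v[:3]; t=v[3]
  q=np.array([p[0]*np.cos(t)+p[2]*np.sin(t),p[1],-p[0]*np.sin(t)+p[2]*np.cos(t)]); return place(x,y,w,q,100)
k=lambda a,b:(260+(a+.5)/4-.5,140+(b+.5)/4-.5)
obs=[(S,k(703,322),(-144,-44,22)),(S,k(745,468),(-144,44,22)),(S,k(118,442),(110,-44,22)),(S,k(128,482),(110,-42,0)),(S,k(112,592),(110,44,22)),
 (c,(278,178),(-144,44,22))]
for u in obs: print(u[1],proj(u[0],tr([575.66,23.79,-1.48,th],u[2])))
f=lambda v:np.concatenate([proj(a,tr(v,p))-u for a,u,p in obs])
r=least_squares(f,[575.7,23.8,-1.48,.28],x_scale=[10,10,.1,.1]);print(np.round(r.x,3),r.fun.reshape(-1,2))
for off in(0,2):
  o=T-61.7*Z-off*Y; d=o-[r.x[0],r.x[1],100]; cc,ss=np.cos(r.x[2]),np.sin(r.x[2]); print("lateral",-ss*d[0]+cc*d[1])
E
```

```text
0 scene fin c [419.  228.1] obs 418.9 225.9; handle top corners [416.2 172.9] [401.6 176.1] wrist fin top [292.6 217. ] [345.5 216.9] obs 295/347,214
2 scene fin c [418.8 227.2] obs 418.9 225.9; handle top corners [416.  172.1] [401.4 175.3] wrist fin top [292.7 220.6] [345.4 220.6] obs 295/347,214
(435.375, 220.125) [435.5 220.6]
(445.875, 256.625) [445.4 257.7]
(289.125, 250.125) [288.8 250.5]
(291.625, 260.125) [292.5 260.1]
(287.625, 287.625) [286.4 288.1]
(278, 178) [275.4 180.4]
[575.4  23.3  -1.5   0.3] [[ 0.1  0.2]
 [-1.4  0.9]
 [-0.1  0.4]
 [ 1.3 -0.1]
 [-1.7  0.3]
 [-0.9  0.4]]
lateral 0.7726465256644044
lateral -1.2271528587543923
```

Call:
move_arm(
  commands=[
    [[-0.05,0.55,-1.92],[0,0,0],0],
    [[-0.05,0.55,-1.92],[0,0,0],0],
    [[-0.04,0.41,-1.44],[0,0,0],0],
    [[-0.03,0.28,-0.96],[0,0,0],0],
    [[-0.01,0.14,-0.49],[0,0,0],0],
    [[0,0,0],[0,0,0],0],
    [[0,0,0],[0,0,0],0],
  ],
)

```text
t: 9.7
eef_pos: [569.6, 115.1, 195.0]
tcp_rot: [-2.862, -0.001, 0.091]
ft_force: [0.5, 0.8, -0.8]
opening: 0.211
grip_force: 30.0
```

Call:
move_arm(
  commands=[
    [[0,0.04,-0.14],[0,0,0],0],
    [[0.07,-0.766,-0.221],[0,0,0],0],
    [[0.07,-0.766,-0.221],[0,0,0],0],
    [[0.07,-0.766,-0.221],[0,0,0],0],
    [[0.07,-0.766,-0.221],[0,0,0],0],
    [[0.07,-0.766,-0.221],[0,0,0],0],
    [[0.07,-0.766,-0.221],[0,0,0],0],
    [[0.07,-0.766,-0.221],[0,0,0],0],
    [[0.07,-0.766,-0.221],[0,0,0],0],
    [[0.07,-0.766,-0.221],[0,0,0],0],
  ],
)

```text
t: 10.7
eef_pos: [575.6, 45.9, 172.9]
tcp_rot: [-2.861, 0.0, 0.09]
ft_force: [0.4, -0.1, -2.2]
opening: 0.209
grip_force: 30.0
```

```bash
python3 - <<'E'
from cell import state, read_camera
import cv2,numpy as np
s=read_camera("scene");w=read_camera("wrist")
r=lambda im,x,y,ww,h,k:cv2.resize(im[y:y+h,x:x+ww],None,fx=k,fy=k,interpolation=cv2.INTER_CUBIC)
cv2.imwrite("pics/m3.png",np.hstack([r(s,260,190,160,120,2.5),r(w,240,150,160,120,2.5)]))
print(state()["eef_pos"],state()["ft_force"])
E
```

```text
[575.6646986   45.65500759 172.70269834] [-0.04560382  0.78000318 -1.45689699]
```

View pics/m3.png

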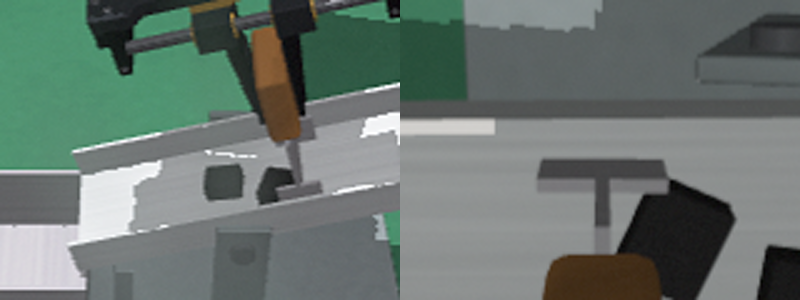

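Offcut a is now at the blade, partly between the fins (left crop 275,185), with b ahead of it at (223,182). The sweep continues.

Call:
move_arm(
  commands=[
    [[0.07,-0.766,-0.221],[0,0,0],0],
    [[0.07,-0.766,-0.221],[0,0,0],0],
    [[0.07,-0.766,-0.221],[0,0,0],0],
    [[0.07,-0.766,-0.221],[0,0,0],0],
    [[0.07,-0.766,-0.221],[0,0,0],0],
    [[0.07,-0.766,-0.221],[0,0,0],0],
    [[0.07,-0.766,-0.221],[0,0,0],0],
    [[0.07,-0.766,-0.221],[0,0,0],0],
    [[0.07,-0.766,-0.221],[0,0,0],0],
    [[0.07,-0.766,-0.221],[0,0,0],0],
  ],
)

```text
t: 11.8
eef_pos: [582.7, -30.7, 150.8]
tcp_rot: [-2.861, -0.0, 0.091]
ft_force: [-0.4, -0.5, -1.6]
opening: 0.209
grip_force: 30.0
```

```bash
python3 - <<'E'
from cell import state, read_camera
import cv2,numpy as np
s=read_camera("scene");w=read_camera("wrist")
r=lambda im,x,y,ww,h,k:cv2.resize(im[y:y+h,x:x+ww],None,fx=k,fy=k,interpolation=cv2.INTER_CUBIC)
cv2.imwrite("pics/m4.png",np.hstack([r(s,230,200,160,120,2.5),r(w,260,150,160,120,2.5)]))
print(state()["eef_pos"],state()["ft_force"])
E
```

```text
[582.67341795 -30.96946677 150.60751095] [-0.22027694  0.12077611 -1.34811006]
```

View pics/m4.png

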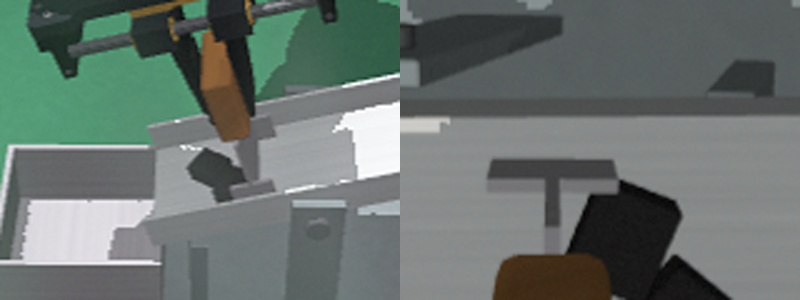

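Both offcuts are moving together ahead of the blade (crop 215,172) towards the lip.

Call:
move_arm(
  commands=[
    [[0.07,-0.766,-0.221],[0,0,0],0],
    [[0.07,-0.766,-0.221],[0,0,0],0],
    [[0.07,-0.766,-0.221],[0,0,0],0],
    [[0.07,-0.766,-0.221],[0,0,0],0],
    [[0.06,-0.67,-0.193],[0,0,0],0],
    [[0.06,-0.67,-0.193],[0,0,0],0],
    [[0.06,-0.67,-0.193],[0,0,0],0],
    [[0.05,-0.57,-0.165],[0,0,0],0],
    [[0.05,-0.57,-0.165],[0,0,0],0],
    [[0.05,-0.57,-0.165],[0,0,0],0],
  ],
)

```text
t: 12.9
eef_pos: [588.7, -98.3, 131.2]
tcp_rot: [-2.861, 0.0, 0.091]
ft_force: [-0.4, 0.5, -1.6]
opening: 0.21
grip_force: 30.0
```

Call:
move_arm(
  commands=[
    [[0.05,-0.57,-0.165],[0,0,0],0],
    [[0.05,-0.57,-0.165],[0,0,0],0],
    [[0,0,0],[0,0,0],0],
    [[0,0,0],[0,0,0],0],
  ],
)

```text
t: 13.3
eef_pos: [589.7, -109.3, 128.0]
tcp_rot: [-2.861, 0.0, 0.09]
ft_force: [-0.9, -0.8, -1.3]
opening: 0.209
grip_force: 30.0
```

```bash
cat > blobs.py <<'E'
from cell import state, read_camera
from h import *
import cv2
def run():
  np.set_printoptions(precision=1,suppress=True)
  print(state()["eef_pos"],state()["ft_force"])
  def poly(c,z,pts): return np.array([proj(c,place(575.5,23.5,-1.48,(*p,z))) for p in pts],np.int32)
  for n in("scene","side"):
    c=camera_info(n);im=read_camera(n);g=im.max(2)
    a,b=np.cos(.28),np.sin(.28)
    tray=np.array([proj(c,place(575.5,23.5,-1.48,(u*a,v,100-u*b))) for u,v in[(-138,-40),(110,-40),(110,40),(-138,40)]],np.int32)
    cup=np.vstack([poly(c,z,[(104,-52),(208,-52),(208,52),(104,52)]) for z in(3,61)])
    for nm,pl in(("tray",tray),("cup",cv2.convexHull(cup))):
      m=np.zeros(g.shape,np.uint8);cv2.fillConvexPoly(m,pl,255)
      k,_,st,ce=cv2.connectedComponentsWithStats(((g<75)&(m>0)).astype(np.uint8))
      print(n,nm,[(s.tolist(),np.round(q)) for s,q in zip(st[1:,:],ce[1:]) if s[4]>15])
E
python3 -c "import blobs;blobs.run()"
```

```text
[ 589.7 -109.3  128. ] [-0.9 -0.8 -1.3]
scene tray []
scene cup [([272, 286, 16, 18, 152], array([279., 297.]))]
side tray [([353, 232, 7, 15, 46], array([356., 240.])), ([361, 239, 11, 10, 61], array([366., 244.]))]
side cup [([349, 268, 23, 21, 246], array([360., 278.]))]
```

Call:
move_arm(
  commands=[
    [[0.05,-0.4,0.5],[0,0,0],0],
    [[0.1,-0.5,1.5],[0,0,0],0],
    [[0,0,4],[0,0,0],0],
    [[0,0,4],[0,0,0],0],
    [[-1.5,-4,1],[-4,-0.363,0],0],
    [[-1.5,-4,0],[-4,-0.363,0],0],
    [[-1.5,-4,0],[-4,-0.363,0],0],
    [[-1.5,-4,0],[-4,-0.363,0],0],
    [[-1.5,-4,0],[0,0,0],0],
  ],
)

```text
t: 14.3
eef_pos: [515.6, -318.7, 239.2]
tcp_rot: [3.139, -0.0, 0.092]
ft_force: [0.6, 0.1, -1.4]
opening: 0.211
grip_force: 30.0
```

```bash
python3 -c "
import blobs;blobs.run()
from cell import state;print(state()['tcp_rot'])"
```

```text
[ 515.6 -318.7  239.2] [ 0.6  0.1 -1.4]
scene tray []
scene cup [([273, 285, 15, 19, 210], array([279., 294.]))]
side tray [([351, 215, 8, 11, 49], array([354., 221.]))]
side cup [([374, 246, 9, 9, 36], array([378., 250.])), ([387, 260, 20, 41, 203], array([397., 278.])), ([349, 268, 22, 20, 213], array([360., 278.]))]
[ 3.1 -0.   0.1]
```

Call:
move_arm(
  commands=[
    [[0,0,-4],[0,0,0],0],
    [[0,0,-4],[0,0,0],0],
    [[0,0,-4],[0,0,0],0],
    [[0,0,-3],[0,0,0],0],
    [[0,0,-1],[0,0,0],0],
    [[0,0,-0.6],[0,0,0],0],
    [[0,0,-0.4],[0,0,0],0],
    [[0,0,-0.2],[0,0,0],0],
    [[0,0,-0.2],[0,0,0],0],
    [[0,0,0],[0,0,0],0],
  ],
)

```text
t: 15.4
eef_pos: [516.4, -318.4, 64.6]
tcp_rot: [3.141, -0.001, 0.09]
ft_force: [0.3, -0.2, -1.5]
opening: 0.211
grip_force: 30.0
```

Call:
move_arm(
  commands=[
    [[0,0,-0.1],[0,0,0],0],
    [[0,0,-0.1],[0,0,0],0],
    [[0,0,-0.1],[0,0,0],0],
    [[0,0,0],[0,0,0],0],
  ],
)

```text
t: 15.8
eef_pos: [516.3, -318.3, 61.6]
tcp_rot: [3.141, -0.0, 0.091]
ft_force: [-0.8, 0.4, 4.6]
opening: 0.209
grip_force: 30.0
```

```bash
python3 - <<'E'
import blobs,cv2
from h import *
from cell import read_camera
blobs.run()
for n,uv in(("scene",(279,295)),("side",(360,278))):
    c=camera_info(n);o=ray(c,uv,15)
    for w in(0,.8,1.57):
        pts=np.array([proj(c,place(o[0],o[1],w,(a,b,z),0)) for a in(-12,12) for b in(-10,10) for z in(8,21)],np.float32)
        print(n,o,"one block area",cv2.contourArea(cv2.convexHull(pts)),np.ptp(pts,0))
g=read_camera("scene")[275:312,262:300].max(2)
print("\n".join("".join("#" if v<45 else "+" if v<75 else "-" if v<105 else "." for v in r) for r in g))
g=read_camera("side")[255:300,335:412].max(2)
print("\n".join("".join("#" if v<45 else "+" if v<75 else "-" if v<105 else "." for v in r) for r in g))
E
```

```text
[ 516.3 -318.3   61.6] [-0.8  0.4  4.6]
scene tray []
scene cup [([273, 285, 15, 19, 207], array([279., 294.]))]
side tray [([289, 162, 84, 96, 3089], array([331., 212.]))]
side cup [([342, 246, 65, 73, 2723], array([373., 282.]))]
scene [ 578.7 -106.2   15. ] one block area 180.66281476151198 [13.4 15.8]
scene [ 578.7 -106.2   15. ] one block area 197.0402358872816 [17.4 18.1]
scene [ 578.7 -106.2   15. ] one block area 189.43747881660238 [15.3 14.3]
side [ 586.4 -104.3   15. ] one block area 143.16344182752073 [15. 14.]
side [ 586.4 -104.3   15. ] one block area 130.25043062120676 [12.9 14.7]
side [ 586.4 -104.3   15. ] one block area 140.65044325962663 [14.2 14.8]
-.--..................................
..-.---...............................
--------.--...-.......................
-------------------...................
......................................
......................................
......................................
......................................
......................................
......................................
...........-+++++++++.............
[... 3828 characters left out ...]
..----#####+#+#++++#+++++++###########+++++++++#######++++++#+####+#+##+####
....---######++++++++#+++++#############++++++++++#####+---++###########+####
.....--+######++++++++++#++###############+++++++++#####+---++###############
.....---+######++++++++++++################+++++++++++#+++--+################
.......--#########+###++++###################++++++++++#++++#+###############
.......--###############+#####################+++++++++++++##################
........-###############++#######################+++++++++++#+###############
.........#######+#######++########################+++++++++++++#+############
.........+####++++###################################++++++++++++++++++++++#+
```

The scene view shows two blocks in the cup and none in the tray, so I release the scraper and back off straight up.

Call:
move_arm(
  commands=[
    [[0,0,0],[0,0,0],0.4],
    [[0,0,0],[0,0,0],0.5],
    [[0,0,0],[0,0,0],0.6],
    [[0,0,0],[0,0,0],0.6],
    [[0,0,0],[0,0,0],0.6],
    [[0,0,0.5],[0,0,0],0.6],
    [[0,0,1.5],[0,0,0],0.6],
    [[0,0,3],[0,0,0],0.6],
    [[0,0,4],[0,0,0],0.6],
    [[0,0,4],[0,0,0],0.6],
  ],
)

```text
t: 17.0
eef_pos: [515.9, -318.1, 192.7]
tcp_rot: [-3.141, 0.0, 0.09]
ft_force: [0.1, -0.1, -0.3]
opening: 0.6
grip_force: 0.0
```

Call:
move_arm(
  commands=[
    [[0,0,4],[0,0,0],0.6],
    [[0,0,4],[0,0,0],0.6],
    [[-1,-3,2],[0,0,0],0.6],
    [[-1,-3,0],[0,0,0],0.6],
    [[-1,-3,0],[0,0,0],0.6],
    [[-1,-3,0],[0,0,0],0.6],
    [[0,0,0],[0,0,0],0.6],
    [[0,0,0],[0,0,0],0.6],
  ],
)

```text
t: 17.8
eef_pos: [475.8, -438.4, 291.0]
tcp_rot: [-3.141, 0.0, 0.089]
ft_force: [0.4, 1.2, -0.1]
opening: 0.598
grip_force: 0.0
```

```bash
python3 - <<'E'
import blobs,cv2
from h import *
from cell import read_camera,state
blobs.run(); print(state()["opening"])
c=camera_info("scene");im=read_camera("scene")
hsv=cv2.cvtColor(im,cv2.COLOR_BGR2HSV)
m=cv2.inRange(hsv,(5,100,40),(20,255,255));m[:170]=0;m[300:]=0
k,_,st,ce=cv2.connectedComponentsWithStats(m);print([(s.tolist()) for s in st[1:] if s[4]>30])
P=[proj(c,place(516,-318,-1.48,(a,b,z))) for a in(-10,10) for b in(-28,28) for z in(55,105)];P=np.array(P);print("expect handle",P.min(0),P.max(0))
E
```

```text
[ 475.8 -438.4  291. ] [ 0.4  1.2 -0.1]
scene tray []
scene cup [([273, 285, 15, 19, 210], array([279., 294.]))]
side tray []
side cup [([370, 246, 13, 18, 156], array([375., 255.])), ([386, 263, 19, 29, 295], array([395., 276.])), ([349, 269, 22, 19, 197], array([360., 278.]))]
0.5993061795106648
[[604, 170, 36, 58, 1216], [157, 216, 20, 39, 570], [526, 235, 22, 28, 423]]
expect handle [154.3 215.8] [177.5 257.1]
```

The scraper stands upright where I put it (its handle matches the prediction). Both views show the tray empty and both offcuts in the cup.

```bash
python3 -c "
from cell import env;print(env.job_done())"
```

```text
the job is handed in; nothing more can be done
None
```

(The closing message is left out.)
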